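# Make room in the storage carton and pack the model house

## Task

Two model wagons stand scattered in the cardboard storage carton and leave no room for the model house. Without lifting the wagons, slide them sideways until they stand close together along one long side of the carton (either one), then put the house into the space this opens, so that all three stand upright on the carton's floor. Set the house down gently rather than dropping it, and leave the black tank car where it stands.

Things in the scene. Friction and masses are not known exactly. Their poses are not given: they have to be found in the camera images.
- carton_floor (a point): Centre of the inner floor of the open cardboard carton, which is fixed to a 22 mm thick plywood board on the table. Its x axis runs across the carton (inside width 160 mm), its y axis along it (inside length 200 mm), z up. The floor lies 4 mm above the board (26 mm above the table), the walls are 5 mm thick and their rim is 41 mm above the inner floor; no lid.
- boxcar_mid (a point): Green closed boxcar standing on its wheels inside the carton, 169 mm long with its couplers (body 148 mm), 38 mm wide over its ladders (body 34 mm), 54 mm high, 0.11 kg. The point is the centre of the wagon, 27 mm above the surface it stands on. Its x axis runs along the wagon (at the start roughly along the carton's y axis), z up. Its wheels do not turn: it slides on them when it is pushed.
- gondola_mid (a point): Brown open low wagon standing on its wheels inside the carton, 181 mm long with its couplers (body 158 mm), 37 mm wide over its ribs (body 34 mm), 31 mm high, 0.09 kg. The point is the centre of the wagon, 16 mm above the surface it stands on. Axes and wheels as for the boxcar. The two wagons stand side by side with gaps, in either order; the gap between the wagon on the carton's -x side (nearer the robot) and the wall on that side is at least 24 mm.
- boxcar: The same green boxcar; its origin is below its centre, at the bottom of its wheels.
- gondola: The same brown open wagon; its origin is below its centre, at the bottom of its wheels.
- house: The model house described under house_mid; its origin is at the height of its underside.
- house_mid (a point): Model house with orange-red walls and roof, 0.06 kg, standing on the plywood board outside the carton, overall 76 mm (its x, over the eaves) by 85 mm (its y) by 86 mm high. The point lies in the middle of its walls, 30 mm above its underside; the walls are 52 mm apart in its x and 62 mm in its y, upright up to 40 mm above the underside, where the roof begins. Grip it across the walls below the roof. z up.
- tankcar_mid (a point): Black tank car, a bystander outside the carton, 151 mm long (its x), 35 mm wide, 56 mm high; the point is the middle of its barrel, 31 mm above the board. It must be left where it stands.
Not all that is in view belongs to the job. There is more than one size of the house; the job needs the smaller.

How it is judged:
By the outcome, as a careful person would: the job done as asked, in the order asked, and still so for the second after the job is handed in, with the robot touching nothing.
It also fails if it takes over 54 s, if anything falls off the work surface, if the arm or the gripper's body presses on something with over 40 N, if the wrist force passes 120 N, or if a joint passes its speed limit or range.

## Robot

A 7-joint arm with a two-finger parallel gripper is mounted at the origin on the work surface; the furniture and walls round the work are solid. World frame = base frame: x ahead of the robot, y to its left, z up, the work surface at z = 0. Lengths are in mm, angles in rad, forces in N, time in s.
With the tool pointing down it reaches from about 425 to 925 mm from the base axis. Payload 6.8 kg.
Tool frame: the origin (TCP) lies at the very end of the fingers, on their centre line; the grasp point (between the pads) lies 19 mm behind it; z points along the fingers, y is the line along which they close (so a half turn about z gives the same grasp; the last joint's range is limited). The gripper opens to 88 mm and grips with 3 to 60 N. Pads are 20 mm wide; open, the fingers measure 115 mm over their backs; the gripper's body (75 mm by 178 mm) begins 61 mm behind the grasp point.
Start: joints at [-1.421, 0.477, 0.022, 1.555, -0.011, 1.109, -0.083], TCP at [172.089, 652.712, 222.664] pointing down, gripper open.
Joint ranges: [-2.96, 2.96], [-0.34, 2.1], [-1.41, 1.46], [0.24, 2.44], [-1.37, 4.51], [0.17, 1.92], [-2.96, 2.96]. Speed limits (rad/s): [2.39, 2.39, 3.14, 3.14, 3.14, 3.14, 3.14].

## Interface

Orientations are given as a 3x3 rotation matrix whose columns are the frame's x, y, z axes.
In Python, from bench import telemetry, imaging, r, look_for, trace gives the robot as it stands.
- The arm moves only by the tool carry_out, never from a script. Its argument "series" is a list that holds one entry, the list of rows, each a list of 7 numbers: the shift along the tool's x, y, z in cm, then the turn, a rotation vector about the tool's x, y, z in rad, then the closure, from -1 (fully open) to 1 (shut). In form: [[[x, y, z, rx, ry, rz, hand], ...]]. A call has 1 to 8 rows; each row is the pose to reach, as a shift and turn from the pose commanded when the call began, along the tool's axes at that moment; what a row does not reach only later rows make up. A row lasts 1/12 s, in which the tool goes at most 41.7 mm and 7.16 degrees, less where a joint would pass 70% of its speed; a pose out of reach is approached as far as the arm can. A call with a gripper value outside its range is refused whole. The fingers move at their own pace and stop on an object; "grip_force" is the grip in N (left out, the last holds). Time passes only in rows, so rows that repeat a pose let the fingers close. It gives the time, the measured TCP pose, the force, the opening and the grip force at its end, in the units of the state.
- telemetry.get_obs(): the state, without advancing time (a new reading comes with each control period).
- imaging.get_image(name): name is "side" or "top"; returns (picture, depth): 384x512x3 uint8, red, green, blue; 384x512 float32, mm along the optical axis (not along the pixel's ray), 0 where there is no reading.
- imaging.calibration(name): a dict with "fx", "fy", "cx", "cy" (pixels), "extrinsics" (4x4, takes a point from camera to world coordinates). Camera axes: x right, y up, looking along -z (the intrinsics and any distortion apply to the point x, -y, -z); pixel columns grow to the right and rows downward; lengths in mm; the calibration is good to about 2 mm. A picture is of the moment at which its call begins. calibration takes no time and is no camera call.
- r.hand_in(): hands the job in; it is judged then, once.
Trained networks look in the newest picture that a camera, given by its name, has taken for a name from the list of things; names that differ only in an ending like _2 or _b are one class to them, and where a whole thing is asked for, a point or a joint stands for the part that bears it (a point fixed in the world has none). Each returns a list of dicts, best first, with "confidence" (0 to 1); they miss things now and then, are a little off and sometimes report something else, mostly with a low value. They report only what shows in the picture. A call takes as long as a camera call. They do not tell look-alikes from the thing itself.
- look_for(camera, query): "centre" ([column, row] in pixels, amid what is visible of it).
- trace(camera, query): "region" (384x512 bool, what is visible of it) and "centre" ([column, row] in pixels, amid what is visible of it).
The state is a dict: "time": time; "joints": joint angles; "joint_velocities": joint speeds; "joint_efforts": joint torques, N m; "eef_pos": TCP position; "tool_rot": TCP orientation; "ft_force": force on the tool from outside, world axes, zero at the start; "moment": the same for the moment, N m; "width": finger opening in mm; "finger_force": force on a finger pad.
Only numpy, scipy, OpenCV 4.12 (cv2) and the standard library are available. Lean on these libraries where they do the work, as an engineer would, in place of code of your own. Each camera call takes 0.05 s, during which the arm holds its last target. There are 200 camera calls.

## Working session

There is one attempt and no reset: what is moved stays moved. The work goes in short steps, Python scripts to look and compute and a tool call to move; the robot and the scene stay as the last step left them, time stands still between calls to the robot, and variables do not carry over. Pictures are saved under pics/ and viewed, at most 10 in all, crops included, and the job is handed in when it is done.

Besides the shell and the picture viewer there is one more tool, called after "Call:" as a command line: name --argument value ..., lists and objects as JSON in quotes. carry_out: Moves the arm, as the interface text tells. Its arguments: {"type":"object","properties":{"series":{"type":"array"},"grip_force":{"type":"number"}},"required":["series"]}

```bash
mkdir -p pics; ls; cat > h.py <<'E'
import numpy as np, cv2
from bench import telemetry, imaging, r, look_for, trace
def cloud(cam):
    im,d=imaging.get_image(cam); c=imaging.calibration(cam)
    v,u=np.mgrid[:384,:512]
    P=np.stack([(u-c["cx"])/c["fx"]*d,-(v-c["cy"])/c["fy"]*d,-d,np.ones_like(d)],-1)@np.array(c["extrinsics"]).T
    P=P[...,:3]; P[d<=0]=np.nan
    return im,P
def save(im,n,s=1.5):
    cv2.imwrite("pics/"+n,cv2.resize(im[...,::-1],None,fx=s,fy=s,interpolation=cv2.INTER_CUBIC))
E
python3 - <<'E'
from h import *
for c in("top","side"):
    im,P=cloud(c); save(im,c+"0.png"); k=imaging.calibration(c); print(c,{a:b for a,b in k.items()})
    for q in("boxcar","gondola","house","tankcar_mid","carton_floor"):
        for t in trace(c,q)[:3]:
            p=P[t["region"]]; p=p[~np.isnan(p[:,0])]
            print(q,round(t["confidence"],2),np.round(t["centre"]),np.round(np.percentile(p,[3,50,97],axis=0)).tolist() if len(p) else None)
o=telemetry.get_obs();print(o["time"],o["eef_pos"],o["tool_rot"],o["width"])
E
```

```text
pics
top {'fx': 441.71124289670684, 'fy': 441.71124289670684, 'cx': 260.80284715951467, 'cy': 199.48308219690117, 'extrinsics': array([[-1.32394571e-02,  9.90578146e-01, -1.36307204e-01,
         2.90858882e+02],
       [-9.99906970e-01, -1.35631839e-02, -1.44649828e-03,
        -4.10397935e+01],
       [-3.28162926e-03,  1.36275372e-01,  9.90665561e-01,
         1.12024326e+03],
       [ 0.00000000e+00,  0.00000000e+00,  0.00000000e+00,
         1.00000000e+00]])}
boxcar 0.84 [166. 158.] [[516.0, 121.0, 47.0], [536.0, 191.0, 76.0], [560.0, 261.0, 81.0]]
gondola 0.67 [159. 191.] [[451.0, 129.0, 37.0], [472.0, 207.0, 42.0], [492.0, 282.0, 58.0]]
house 0.79 [360. 181.] [[449.0, -322.0, 25.0], [477.0, -283.0, 79.0], [513.0, -246.0, 102.0]]
house 0.73 [326. 257.] [[243.0, -240.0, 50.0], [289.0, -194.0, 74.0], [336.0, -159.0, 102.0]]
tankcar_mid 0.84 [307. 199.] [[393.0, -169.0, 34.0], [449.0, -151.0, 66.0], [507.0, -136.0, 75.0]]
carton_floor 0.8 [164. 176.] [[413.0, 93.0, 23.0], [503.0, 200.0, 28.0], [585.0, 302.0, 69.0]]
side {'fx': 426.8582500844358, 'fy': 426.8582500844358, 'cx': 249
[... 660 characters left out ...]
.0, 57.0]]
house 0.6 [294. 253.] [[449.0, -327.0, 23.0], [477.0, -309.0, 73.0], [511.0, -248.0, 101.0]]
house 0.58 [202. 237.] [[247.0, -245.0, 3.0], [294.0, -226.0, 63.0], [336.0, -176.0, 99.0]]
house 0.35 [268. 218.] [[395.0, -173.0, 22.0], [450.0, -164.0, 55.0], [515.0, -132.0, 69.0]]
tankcar_mid 0.72 [270. 219.] [[397.0, -173.0, 21.0], [453.0, -164.0, 55.0], [516.0, -134.0, 70.0]]
carton_floor 0.93 [268. 149.] [[415.0, 83.0, 24.0], [502.0, 179.0, 41.0], [587.0, 302.0, 67.0]]
0.6 [172.10318467 652.70245238 222.68116959] [[-9.66949293e-01  2.54968752e-01  3.02131192e-06]
 [ 2.54968751e-01  9.66949293e-01  3.72474674e-05]
 [ 6.57548484e-06  3.67867524e-05 -9.99999999e-01]] 87.89243938444086
```

View pics/top0.png

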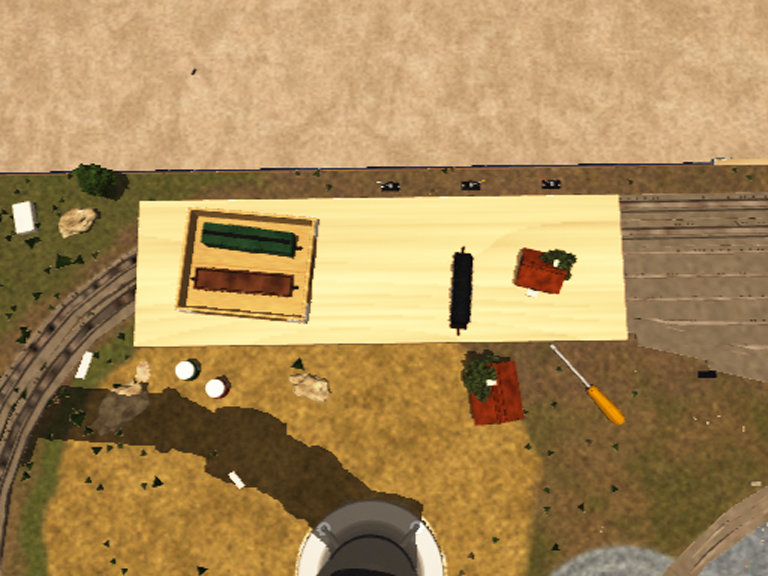

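View pics/side0.png

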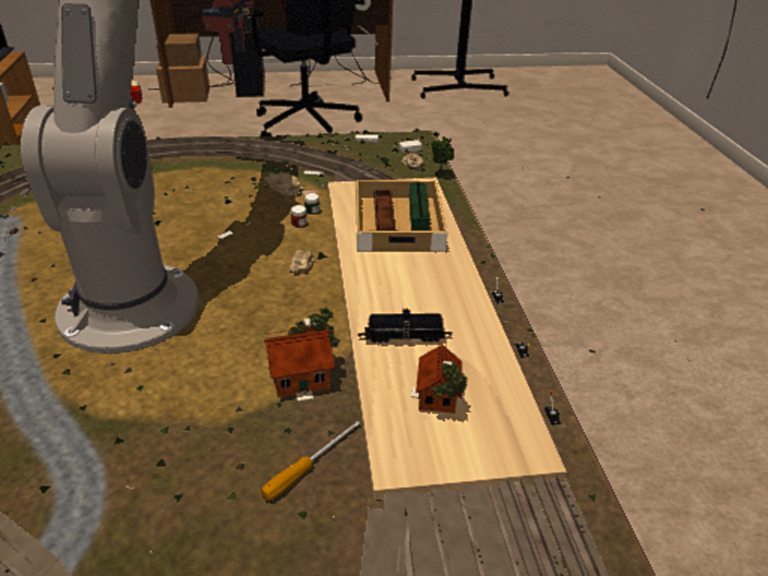

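The picture shows the carton at top (247,265) with the boxcar (249,239) and gondola (245,282). The tank car is at (460,290). Possible houses are the one on the board at top (543,270), raw (360,181), and the one on the ground at (494,390), raw (326,257). The board house looks smaller and the task puts the wanted one on the plywood. The roughly black rolling stock and rail signals are bystanders. I'll check the choice in a close crop.

```bash
python3 - <<'E'
from h import *
im,P=cloud("top"); im2,P2=cloud("side")
a=cv2.resize(im[150:300,300:420],None,fx=3.3,fy=3.3,interpolation=cv2.INTER_CUBIC)
b=cv2.resize(im2[205:330,155:330],None,fx=2.2,fy=2.2,interpolation=cv2.INTER_CUBIC)
h=max(a.shape[0],b.shape[0]); f=lambda i:cv2.copyMakeBorder(i,0,h-i.shape[0],0,0,cv2.BORDER_CONSTANT)
save(np.hstack([f(a),f(b)]),"crop.png",1)
Q=np.vstack([P.reshape(-1,3),P2.reshape(-1,3)]); C=np.vstack([im.reshape(-1,3),im2.reshape(-1,3)]).astype(int)
red=(C[:,0]>1.7*C[:,1])&(C[:,0]>50)
for n,(x0,x1,y0,y1) in dict(board=(430,540,-345,-215),ground=(225,350,-260,-150)).items():
    s=red&(Q[:,0]>x0)&(Q[:,0]<x1)&(Q[:,1]>y0)&(Q[:,1]<y1)&(Q[:,2]>15)
    R=Q[s]; print(n,len(R),np.round(cv2.minAreaRect(R[:,:2].astype(np.float32)),1) if 0 else cv2.minAreaRect(R[:,:2].astype(np.float32)), np.percentile(R[:,2],[1,50,99,100]))
    for lo,hi in((15,60),(60,72),(72,85),(85,95),(95,105),(105,115)):
        t=R[(R[:,2]>lo)&(R[:,2]<hi)]
        if len(t)>8: print(lo,hi,len(t),[np.round(q,1).tolist() for q in cv2.minAreaRect(t[:,:2].astype(np.float32))])
# wagons & carton
def rect(m,n):
    t=Q[m]; print(n,len(t),[np.round(q,1).tolist() for q in cv2.minAreaRect(t[:,:2].astype(np.float32))],np.percentile(t[:,2],[2,50,98]).round())
reg=(Q[:,0]>395)&(Q[:,0]<610)&(Q[:,1]>70)&(Q[:,1]<325)
rect(reg&(C[:,1]>1.3*C[:,0])&(Q[:,2]>70),"green top")
rect(reg&(C[:,0]>1.7*C[:,1])&(Q[:,2]>45)&(Q[:,2]<65)&(C[:,0]<130),"brown rim")
rim=reg&(Q[:,2]>63)&(Q[:,2]<71)&(C[:,0]<1.7*C[:,1])&(C[:,1]<1.2*C[:,0]); rect(rim,"rim")
E
```

```text
board 1367 ((480.26507568359375, -283.1755065917969), (76.98906707763672, 63.05992126464844), 76.08472442626953) [24.26052246 73.64664773 95.21965908 98.6311272 ]
15 60 226 [[480.3, -282.9], [65.9, 61.3], 74.9]
60 72 403 [[480.5, -282.4], [74.1, 63.1], 76.1]
72 85 486 [[479.3, -283.3], [77.2, 42.4], 74.2]
85 95 236 [[484.1, -284.1], [72.3, 31.0], 63.1]
95 105 16 [[481.3, -278.5], [66.0, 10.6], 75.7]
ground 2308 ((287.2667236328125, -203.68878173828125), (95.1336441040039, 84.66886138916016), 7.169985771179199) [18.76839197 67.091167   92.91131353 96.78981263]
15 60 779 [[286.4, -203.8], [92.9, 84.9], 7.6]
60 72 630 [[284.4, -199.4], [92.0, 70.6], 10.4]
72 85 683 [[285.9, -194.5], [95.3, 53.0], 10.1]
85 95 209 [[285.9, -202.8], [91.4, 18.2], 8.6]
green top 922 [[538.4, 191.0], [149.1, 37.0], 82.9] [72. 76. 81.]
brown rim 248 [[471.6, 186.9], [55.0, 199.9], 1.7] [45. 55. 61.]
rim 1011 [[499.7, 195.0], [216.6, 172.8], 84.2] [63. 67. 71.]
```

View pics/crop.png

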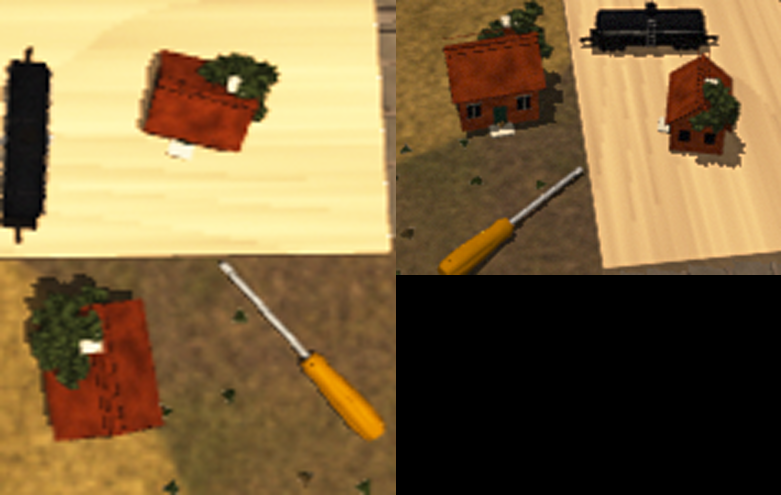

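The crop confirms it: the board house has a roof of about 77 x 63 mm, against 95 x 85 for the one on the ground. Its ridge runs roughly along world y. A white step is on its -x side and a tree at its (+x, -y) corner. Next I'll measure walls, step, tree, carton and wagons in their own frames.

```bash
python3 - <<'E'
from h import *
im,P=cloud("top"); im2,P2=cloud("side")
def fr(Q,c,deg):
    a=np.deg2rad(deg); e=np.array([np.cos(a),np.sin(a)]); f=np.array([-e[1],e[0]])
    d=Q[:,:2]-c; return np.c_[d@e,d@f,Q[:,2]]
pc=lambda t:np.round(np.percentile(t,[2,50,98],axis=0)).astype(int).tolist()
for nm,I,PP in(("top",im,P),("side",im2,P2)):
    Q=PP.reshape(-1,3);C=I.reshape(-1,3).astype(int)
    H=fr(Q,[480.3,-283],76); box=(abs(H[:,0])<60)&(abs(H[:,1])<60)
    red=(C[:,0]>1.7*C[:,1])&(C[:,0]>50)
    for lo,hi in((24,40),(40,52),(52,60),(60,66),(66,72),(72,80),(80,90),(90,100)):
        t=H[box&red&(H[:,2]>lo)&(H[:,2]<hi)]
        if len(t)>5: print(nm,"red",lo,hi,len(t),pc(t[:,:2]))
    g=box&(C[:,1]>1.1*C[:,0])&(H[:,2]>25)
    for lo,hi in((25,45),(45,65),(65,85),(85,110)):
        t=H[g&(H[:,2]>lo)&(H[:,2]<hi)]
        if len(t)>5: print(nm,"tree",lo,hi,len(t),pc(t[:,:2]))
    w=box&(C.min(1)>170)&((C.max(1)-C.min(1))<40); 
    if w.sum()>3: print(nm,"white",w.sum(),pc(H[w]))
    # carton frame
    K=fr(Q,[499.7,195.0],84.2); box=(abs(K[:,0])<125)&(abs(K[:,1])<100)
    g=box&(C[:,1]>1.25*C[:,0])&(K[:,2]>35)
    t=Q[g&(K[:,2]>72)]; print(nm,"green",[np.round(q,1).tolist() for q in cv2.minAreaRect(t[:,:2].astype(np.float32))])
    tr=[t for t in trace(nm,"gondola")][0]["region"]
    if nm=="top" : tr=trace("top","gondola")[0]["region"] if 1 else tr
    t=PP[tr]; t=t[(t[:,2]>32)&(t[:,2]<64)]; print(nm,"gond",[np.round(q,1).tolist() for q in cv2.minAreaRect(t[:,:2].astype(np.float32))],pc(fr(t,[499.7,195.0],84.2)))
    t=PP[trace(nm,"boxcar")[0]["region"]]; t=t[t[:,2]>40]; print(nm,"box",pc(fr(t,[499.7,195.0],84.2)))
    rim=K[box&(K[:,2]>62)&(K[:,2]<72)&(C[:,1]<1.2*C[:,0])]
    rim=rim[(abs(rim[:,0])>95)|(abs(rim[:,1])>75)]
    for s in(-1,1):
        a=rim[(rim[:,0]*s>97)&(abs(rim[:,1])<70)]; b=rim[(rim[:,1]*s>78)&(abs(rim[:,0])<90)]
        print(nm,"rim",s,"u",np.round(np.percentile(a[:,0],[3,50,97]),1) if len(a)else 0,"fit",np.round(np.polyfit(a[:,1],a[:,0],1),3) if len(a)>9 else 0,"v",np.round(np.percentile(b[:,1],[3,50,97]),1) if len(b) else 0,np.round(np.polyfit(b[:,0],b[:,1],1),3) if len(b)>9 else 0)
    fl=K[(abs(K[:,0])<95)&(abs(K[:,1])<75)&(K[:,2]<31)&(K[:,2]>20)]; print(nm,"floor z",np.median(fl[:,2]))
print(imaging.calibration("top").keys())
E
```

```text
top red 24 40 9 [[-28, -1], [-7, 26], [32, 27]]
top red 52 60 8 [[-25, -32], [6, -31], [25, 30]]
top red 60 66 102 [[-32, -31], [9, 27], [35, 31]]
top red 66 72 107 [[-33, -27], [8, 21], [37, 29]]
top red 72 80 165 [[-33, -19], [10, 13], [36, 21]]
top red 80 90 203 [[-32, -11], [8, 4], [37, 13]]
top red 90 100 52 [[-33, -6], [3, 0], [37, 5]]
top tree 65 85 15 [[-44, -33], [-12, -22], [4, 5]]
top tree 85 110 26 [[-37, -30], [-27, -18], [4, -5]]
top white 23 [[-13, -10, 22], [0, 32, 26], [8, 36, 102]]
top green [[538.8, 192.1], [144.3, 37.2], 81.2]
top gond [[470.0, 202.4], [162.4, 36.6], 84.4] [[-72, 13, 37], [11, 28, 41], [84, 47, 59]]
top box [[-70, -57, 46], [1, -36, 76], [72, -21, 81]]
top rim -1 u [-103.3 -100.8  -98.2] fit [  -0.    -100.763] v [-84.5 -81.3 -79.1] [-1.0000e-03 -8.1424e+01]
top rim 1 u [101.4 103.5 107.1] fit [3.00000e-03 1.03744e+02] v [80.7 83.4 85.8] [-1.0000e-03  8.3283e+01]
top floor z 26.63564790129226
side red 24 40 108 [[-33, -25], [-30, -1], [-28, 22]]
side red 40 52 57 [[-32, -25], [-30, -2], [-28, 23]]
side red 52 60 41 [[-34, -24], [-30, 13], [30, 30]
[... 269 characters left out ...]
 [[-33, -15], [-31, 0], [-28, 14]]
side tree 45 65 7 [[-39, -19], [-32, -12], [-31, 12]]
side tree 65 85 58 [[-46, -33], [-38, -14], [-3, 4]]
side tree 85 110 43 [[-43, -30], [-29, -15], [-18, -4]]
side green [[540.0, 189.0], [150.1, 32.9], 82.2]
side gond [[473.1, 211.8], [179.4, 39.6], 83.1] [[-73, 10, 38], [17, 27, 41], [99, 46, 58]]
side box [[-74, -58, 55], [-28, -40, 75], [61, -23, 80]]
side rim -1 u [-109.1 -104.3 -101. ] fit [-2.00000e-03 -1.04369e+02] v [-86.1 -82.8 -80.8] [-2.0000e-03 -8.3048e+01]
side rim 1 u [ 97.2 100.7 106.6] fit [4.00000e-03 1.01028e+02] v [78.8 81.6 82.5] [1.0000e-03 8.0845e+01]
side floor z 26.098131267113786
dict_keys(['fx', 'fy', 'cx', 'cy', 'extrinsics'])
```

House: walls are ±31 along the ridge and ±26 across. The roof overhangs by about 6 mm, and the tree is at the -y end. I'll grip across the 52 mm walls and set it down with the ridge across the carton, so the fingers have room lengthwise.

Carton: centre (499.7, 195), long axis 84.2°. The gondola face is 47 mm to the -x side of the centre, leaving a 33 mm gap. I'll push with the open fingers as a wide rake.

```bash
cat > go.py <<'E'
import sys
from h import *
from scipy.spatial.transform import Rotation as R
# usage: go.py w x y z yawdeg | c cx u z yawdeg(rel. tool-y in world)   -> row to write
CE=np.array([499.7,195.0]);a=np.deg2rad(84.2);U=np.array([np.cos(a),np.sin(a)]);X=np.array([U[1],-U[0]])
def row(m,p,q,z,yaw):
    o=telemetry.get_obs();T=np.array(o["tool_rot"]);e=np.array(o["eef_pos"])
    t=np.r_[CE+p*X+q*U if m=="c" else [p,q],z]
    y=np.deg2rad(yaw);ty=np.array([np.cos(y),np.sin(y),0]);tz=np.array([0,0,-1.]);G=np.c_[np.cross(ty,tz),ty,tz]
    print("row",np.round(T.T@(t-e)/10,2).tolist(),np.round(R.from_matrix(T.T@G).as_rotvec(),3).tolist())
    d=e[:2]-CE;print("t",o["time"],"pos",e.round(1),"carton",round(d@X,1),round(d@U,1),"yaw",np.degrees(np.arctan2(T[1,1],T[0,1])).round(2),"F",np.round(o["ft_force"],1),"w",round(o["width"],1),"j",np.round(o["joints"],2))
if __name__=="__main__": row(sys.argv[1],*map(float,sys.argv[2:6]))
E
python3 go.py c -63.5 3 150 84.2
```

```text
row [-37.03, -36.6, 7.27] [0.0, -0.0, -0.157]
t 1.05 pos [172.1 652.7 222.7] carton -372.2 422.2 yaw 75.23 F [-0.2  0.5  0.5] w 87.7 j [-1.42  0.48  0.02  1.56 -0.01  1.11 -0.08]
```

Call:
carry_out --series '[[[-4, -4, 0.8, 0, 0, -0.02, -1], [-8, -8, 1.6, 0, 0, -0.05, -1], [-12, -12, 2.4, 0, 0, -0.08, -1], [-16, -16, 3.2, 0, 0, -0.1, -1], [-20, -20, 4, 0, 0, -0.12, -1], [-23, -23, 4.6, 0, 0, -0.14, -1], [-26, -26, 5.2, 0, 0, -0.157, -1], [-29, -29, 5.8, 0, 0, -0.157, -1]]]'

```text
time: 1.72
eef_pos: [339.0, 365.8, 176.0]
tool_rot: [[-0.995, 0.1, 0.0], [0.1, 0.995, 0.001], [-0.0, 0.001, -1.0]]
ft_force: [0.6, -0.2, -0.1]
width: 87.7
finger_force: 0.0
```

```bash
python3 go.py c -63.5 3 150 84.2
```

```text
row [-11.34, -15.09, 2.6] [0.001, 0.0, 0.001]
t 1.7167 pos [339.  365.8 176. ] carton -177.1 153.7 yaw 84.28 F [ 0.6 -0.2 -0.1] w 87.7 j [-1.01  0.24  0.08  2.02 -0.02  0.88  0.55]
```

Call:
carry_out --series '[[[0, 0, 0, 0, 0, 0, -1], [0, 0, 0, 0, 0, 0, -1], [0, 0, 0, 0, 0, 0, -1]]]'

```text
time: 1.97
eef_pos: [338.2, 368.1, 176.3]
tool_rot: [[-0.995, 0.101, 0.0], [0.101, 0.995, 0.001], [-0.0, 0.001, -1.0]]
ft_force: [0.2, 0.6, 0.8]
width: 87.5
finger_force: 0.0
```

```bash
python3 go.py c -63.5 3 150 84.2
```

```text
row [-11.46, -15.3, 2.62] [0.001, 0.0, 0.0]
t 1.9667 pos [338.2 368.1 176.3] carton -178.1 155.9 yaw 84.2 F [0.2 0.6 0.8] w 87.5 j [-1.02  0.24  0.07  2.02 -0.02  0.88  0.54]
```

Call:
carry_out --series '[[[-3, -4, 0.7, 0, 0, 0, -1], [-6, -8, 1.4, 0, 0, 0, -1], [-9, -12, 2.1, 0, 0, 0, -1], [-11.46, -15.3, 2.6, 0, 0, 0, -1], [-11.46, -15.3, 2.6, 0, 0, 0, -1], [-11.46, -15.3, 2.6, 0, 0, 0, -1], [-11.46, -15.3, 2.6, 0, 0, 0, -1], [-11.46, -15.3, 2.6, 0, 0, 0, -1]]]'

```text
time: 2.63
eef_pos: [436.4, 206.1, 150.1]
tool_rot: [[-0.995, 0.098, 0.0], [0.098, 0.995, 0.001], [0.0, 0.001, -1.0]]
ft_force: [-0.3, -0.2, -0.9]
width: 88.0
finger_force: 0.0
```

```bash
python3 - <<'E'
from h import *
im,P=cloud("top"); save(im[110:240,90:250],"hover.png",4)
E
python3 go.py c -63.5 3 36 84.2
```

```text
row [-0.08, -0.2, 11.42] [0.001, -0.0, 0.004]
t 2.6833 pos [436.3 206.3 150.2] carton -64.3 4.8 yaw 84.44 F [ 0.2 -0.2 -0.3] w 87.8 j [-0.72  0.25  0.18  2.09 -0.06  0.81  0.96]
```

View pics/hover.png

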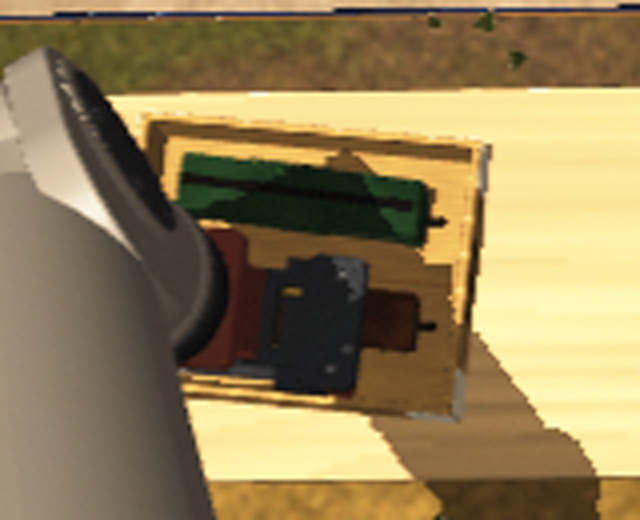

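The hand hovers over the gap at about (320,330) in the crop. Nothing has moved yet, with the boxcar at (300,200). I'll descend slowly.

Call:
carry_out --series '[[[-0.05, -0.1, 2, 0, 0, 0, -1], [-0.05, -0.15, 4, 0, 0, 0, -1], [-0.05, -0.15, 6, 0, 0, 0, -1], [-0.05, -0.15, 7.5, 0, 0, 0, -1], [-0.05, -0.15, 8.5, 0, 0, 0, -1], [-0.05, -0.15, 9.5, 0, 0, 0, -1], [-0.05, -0.15, 10.5, 0, 0, 0, -1], [-0.05, -0.15, 11.4, 0, 0, 0, -1]]]'

```text
time: 3.35
eef_pos: [437.3, 203.2, 35.5]
tool_rot: [[-0.995, 0.099, 0.001], [0.099, 0.995, 0.001], [-0.0, 0.001, -1.0]]
ft_force: [-0.5, -1.2, -0.1]
width: 87.7
finger_force: 0.0
```

```bash
python3 go.py c -20 3 36 84.2
```

```text
row [-4.29, 0.11, -0.05] [0.001, 0.0, 0.002]
t 3.35 pos [437.3 203.2  35.5] carton -62.9 1.8 yaw 84.29 F [-0.5 -1.2 -0.1] w 87.7 j [-0.68  0.45  0.14  2.16 -0.12  0.54  1.02]
```

Call:
carry_out --series '[[[-0.4, 0, 0, 0, 0, 0, -1], [-0.8, 0, 0, 0, 0, 0, -1], [-1.2, 0, 0, 0, 0, 0, -1], [-1.6, 0, 0, 0, 0, 0, -1], [-2.0, 0, 0, 0, 0, 0, -1], [-2.4, 0, 0, 0, 0, 0, -1], [-2.8, 0, 0, 0, 0, 0, -1], [-3.2, 0, 0, 0, 0, 0, -1]]]'

```text
time: 4.02
eef_pos: [469.6, 199.0, 36.1]
tool_rot: [[-0.995, 0.101, 0.0], [0.101, 0.995, 0.0], [-0.0, 0.0, -1.0]]
ft_force: [-1.0, -0.2, -0.8]
width: 88.0
finger_force: 0.2
```

Call:
carry_out --series '[[[-0.3, 0, 0, 0, 0, 0, -1], [-0.6, 0, 0, 0, 0, 0, -1], [-0.9, 0, 0, 0, 0, 0, -1], [-1.2, 0, 0, 0, 0, 0, -1], [-1.4, 0, 0, 0, 0, 0, -1], [-1.6, 0, 0, 0, 0, 0, -1], [-1.6, 0, 0, 0, 0, 0, -1]]]'

```text
time: 4.6
eef_pos: [485.3, 197.4, 36.0]
tool_rot: [[-0.995, 0.101, 0.0], [0.101, 0.995, 0.0], [-0.0, 0.0, -1.0]]
ft_force: [0.0, 0.4, 0.4]
width: 87.5
finger_force: 0.2
```

```bash
python3 go.py c -6 3 36 84.2; python3 - <<'E'
from h import *
im,P=cloud("side"); save(im[110:180,220:310],"push.png",7)
E
```

```text
row [-0.86, 0.21, -0.0] [0.0, 0.0, 0.0]
t 4.6 pos [485.3 197.4  36. ] carton -14.6 0.9 yaw 84.22 F [0.  0.4 0.4] w 87.5 j [-0.62  0.5   0.14  2.06 -0.12  0.59  1.08]
```

View pics/push.png

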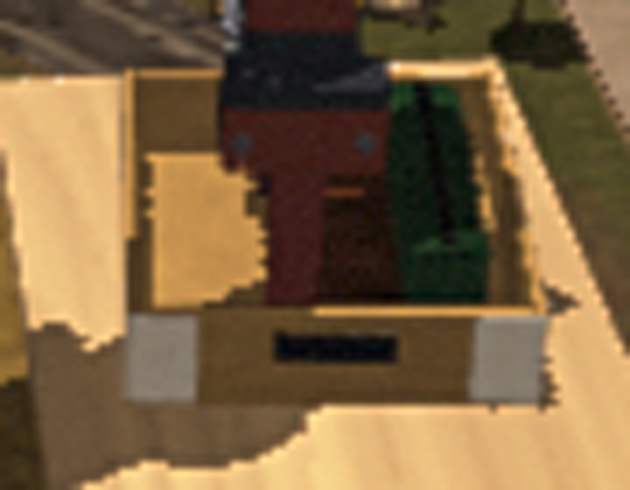

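The finger (295,240) is pushing the gondola (360,260), which is now next to the boxcar (440,220). I'll continue in small steps and watch the force.

Call:
carry_out --series '[[[-0.2, 0, 0, 0, 0, 0, -1], [-0.4, 0, 0, 0, 0, 0, -1], [-0.6, 0, 0, 0, 0, 0, -1], [-0.6, 0, 0, 0, 0, 0, -1]]]'

```text
time: 4.98
eef_pos: [491.6, 196.8, 36.0]
tool_rot: [[-0.995, 0.101, 0.001], [0.101, 0.995, 0.0], [-0.001, 0.0, -1.0]]
ft_force: [-0.7, -0.1, -1.4]
width: 87.9
finger_force: 0.2
```

Call:
carry_out --series '[[[-0.15, 0, 0, 0, 0, 0, -1], [-0.3, 0, 0, 0, 0, 0, -1], [-0.3, 0, 0, 0, 0, 0, -1]]]'

```text
time: 5.23
eef_pos: [494.2, 196.5, 36.0]
tool_rot: [[-0.995, 0.101, 0.0], [0.101, 0.995, 0.0], [-0.0, 0.0, -1.0]]
ft_force: [-0.7, -0.0, 0.5]
width: 87.8
finger_force: 0.5
```

```bash
python3 go.py c -4 3 36 84.2; python3 - <<'E'
from h import *
from go import CE,X,U
im,P=cloud("side"); C=im.astype(int)
d=(P[...,:2]-CE); cx=d@X; u=d@U
g=(C[...,1]>1.25*C[...,0])&(P[...,2]>70)&(abs(cx)<90)&(abs(u)<110)
print(np.percentile(cx[g],[2,50,98]).round(1)); 
for lo in(-80,-40,0,40):
    s=g&(u>lo)&(u<lo+40)
    if s.sum()>9: print(lo,np.percentile(cx[s],[3,97]).round(1))
E
```

```text
row [-0.16, 0.21, 0.0] [0.0, 0.0, 0.0]
t 5.2333 pos [494.2 196.5  36. ] carton -5.6 0.9 yaw 84.22 F [-0.7 -0.   0.5] w 87.8 j [-0.61  0.51  0.14  2.05 -0.12  0.6   1.09]
[-30.4  52.3  71.8]
-80 [-10.6  71.6]
-40 [-34.3  70.6]
0 [41.4 71.4]
40 [45.3 69.8]
```

Call:
carry_out --series '[[[-0.15, 0, 0, 0, 0, 0, -1], [-0.3, 0, 0, 0, 0, 0, -1], [-0.3, 0, 0, 0, 0, 0, -1]]]'

```text
time: 5.53
eef_pos: [497.3, 196.2, 36.0]
tool_rot: [[-0.995, 0.101, 0.0], [0.101, 0.995, 0.0], [-0.0, 0.0, -1.0]]
ft_force: [-0.4, 0.4, -0.1]
width: 87.7
finger_force: 0.5
```

Call:
carry_out --series '[[[-0.1, 0, 0, 0, 0, 0, -1], [-0.2, 0, 0, 0, 0, 0, -1], [-0.2, 0, 0, 0, 0, 0, -1]]]'

```text
time: 5.78
eef_pos: [499.1, 196.0, 36.0]
tool_rot: [[-0.995, 0.101, 0.0], [0.101, 0.995, 0.0], [-0.0, 0.0, -1.0]]
ft_force: [-1.4, 0.5, 0.1]
width: 88.1
finger_force: 0.7
```

Call:
carry_out --series '[[[-0.1, 0, 0, 0, 0, 0, -1], [-0.15, 0, 0, 0, 0, 0, -1], [-0.15, 0, 0, 0, 0, 0, -1]]]'

```text
time: 6.03
eef_pos: [500.6, 195.8, 36.0]
tool_rot: [[-0.995, 0.101, 0.0], [0.101, 0.995, 0.0], [-0.0, 0.0, -1.0]]
ft_force: [-1.3, 1.1, 1.2]
width: 87.5
finger_force: 0.7
```

```bash
python3 go.py c -4 3 36 84.2; python3 - <<'E'
from h import *
from go import CE,X,U
im,P=cloud("side"); C=im.astype(int); save(im[110:180,220:310],"push2.png",7)
d=(P[...,:2]-CE); cx=d@X; u=d@U
g=(C[...,1]>1.25*C[...,0])&(P[...,2]>70)&(cx>20)&(cx<90)&(abs(u)<110)
for lo in(-80,-40,0,40):
    s=g&(u>lo)&(u<lo+40)
    if s.sum()>9: print(lo,np.percentile(cx[s],[3,97]).round(1))
E
```

```text
row [0.48, 0.21, -0.0] [0.0, 0.0, 0.0]
t 6.0333 pos [500.6 195.8  36. ] carton 0.8 0.9 yaw 84.22 F [-1.3  1.1  1.2] w 87.5 j [-0.6   0.51  0.14  2.03 -0.12  0.6   1.09]
-80 [47.6 75.4]
-40 [26.8 76.7]
0 [47.6 77. ]
40 [53.5 76. ]
```

View pics/push2.png

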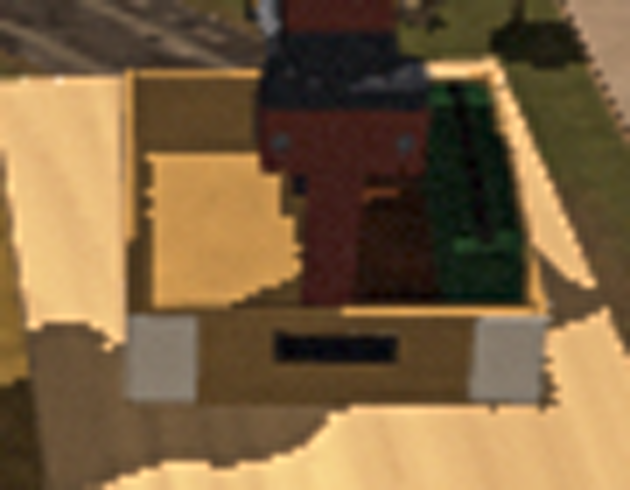

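The boxcar (480,200) is nearly at the far wall and the gondola (395,260) is touching it. One more small push.

Call:
carry_out --series '[[[-0.1, 0, 0, 0, 0, 0, -1], [-0.1, 0, 0, 0, 0, 0, -1]]]'

```text
time: 6.25
eef_pos: [501.3, 195.8, 35.9]
tool_rot: [[-0.995, 0.101, -0.0], [0.101, 0.995, 0.0], [0.0, 0.0, -1.0]]
ft_force: [-2.4, 0.9, 0.5]
width: 87.7
finger_force: 1.1
```

Call:
carry_out --series '[[[-0.1, 0, 0, 0, 0, 0, -1], [-0.1, 0, 0, 0, 0, 0, -1]]]'

```text
time: 6.42
eef_pos: [501.3, 195.7, 35.8]
tool_rot: [[-0.995, 0.101, -0.002], [0.101, 0.995, -0.0], [0.002, -0.0, -1.0]]
ft_force: [-5.3, 1.1, 3.2]
width: 88.0
finger_force: 2.4
```

Contact with the wall is confirmed, with the force rising to 5 N. Back off, lift, and refine the house pose.

Call:
carry_out --series '[[[0.5, 0, 0, 0, 0, 0, -1], [1.5, 0, 0, 0, 0, 0, -1], [1.5, 0, -3, 0, 0, 0, -1], [1.5, 0, -6.5, 0, 0, 0, -1], [1.5, 0, -10, 0, 0, 0, -1], [1.5, 0, -13, 0, 0, 0, -1], [1.5, 0, -13, 0, 0, 0, -1]]]'

```text
time: 7.0
eef_pos: [490.6, 198.7, 171.8]
tool_rot: [[-0.995, 0.101, 0.009], [0.101, 0.995, 0.005], [-0.009, 0.006, -1.0]]
ft_force: [0.9, -0.1, -0.0]
width: 87.5
finger_force: 0.0
```

```bash
python3 - <<'E'
from h import *
im,P=cloud("side"); C=im.astype(int)
for nm,m in(("side gable",1),):
    s=(C[...,0]>1.5*C[...,1])&(P[...,2]>26)&(P[...,2]<54)&(P[...,0]>440)&(P[...,0]<520)&(P[...,1]<-290)&(P[...,1]>-340)
    p=P[s]; k=np.polyfit(p[:,0],p[:,1],1)
    for _ in range(3):
        r_=p[:,1]-np.polyval(k,p[:,0]); p=p[abs(r_)<2.5] if len(p[abs(r_)<2.5])>20 else p; k=np.polyfit(p[:,0],p[:,1],1)
    print(nm,len(p),"wall angle",np.degrees(np.arctan(k[0])),p[:,0].min(),p[:,0].max(),"mid",p[:,0].mean(),np.polyval(k,p[:,0].mean()))
for c in("top","side"):
    im,P=cloud(c); C=im.astype(int)
    s=(C[...,0]>1.7*C[...,1])&(C[...,0]>50)&(P[...,2]>57)&(P[...,0]>430)&(P[...,0]<540)&(P[...,1]<-215)&(P[...,1]>-345)
    print(c,[np.round(q,1).tolist() for q in cv2.minAreaRect(P[s][:,:2].astype(np.float32))])
E
python3 go.py w 483.2 -271.4 170 -14
```

```text
side gable 198 wall angle -14.006569095365796 448.65120025329117 498.87330145575015 mid 473.6607902673741 -312.4836041127817
top [[480.3, -282.1], [75.1, 63.6], 75.1]
side [[480.6, -284.1], [73.5, 60.8], 75.5]
row [-4.33, -46.66, -0.44] [0.001, -0.0, 1.714]
t 7.15 pos [487.1 197.2 165.8] carton -12.8 0.9 yaw 84.23 F [-0.1 -0.5 -0.4] w 88.1 j [-0.66  0.3   0.18  1.98 -0.07  0.87  1.04]
```

Call:
carry_out --series '[[[-0.4, -3, -0.4, 0, 0, 0.12, -1], [-0.8, -6, -0.4, 0, 0, 0.24, -1], [-1.2, -9, -0.4, 0, 0, 0.36, -1], [-1.6, -12, -0.4, 0, 0, 0.48, -1], [-2, -15, -0.4, 0, 0, 0.6, -1], [-2.4, -18, -0.4, 0, 0, 0.72, -1], [-2.8, -21, -0.4, 0, 0, 0.84, -1], [-3.2, -24, -0.4, 0, 0, 0.96, -1]]]'

```text
time: 7.82
eef_pos: [493.7, -46.3, 168.4]
tool_rot: [[-0.483, 0.876, -0.003], [0.876, 0.483, -0.001], [0.001, -0.003, -1.0]]
ft_force: [0.1, 1.3, 0.4]
width: 87.8
finger_force: 0.0
```

```bash
python3 go.py w 483.5 -271.2 170 -14
```

```text
row [-19.2, -11.76, -0.14] [-0.003, 0.0, 0.748]
t 7.8167 pos [493.7 -46.3 168.4] carton 18.4 -240.7 yaw 28.88 F [0.1 1.3 0.4] w 87.8 j [-0.44  0.27  0.48  2.05 -0.16  0.86  0.64]
```

Call:
carry_out --series '[[[-3, -1.8, 0, 0, 0, 0.12, -1], [-6, -3.6, 0, 0, 0, 0.24, -1], [-9, -5.4, 0, 0, 0, 0.36, -1], [-12, -7.2, 0, 0, 0, 0.48, -1], [-15, -9, 0, 0, 0, 0.6, -1], [-18, -11, 0, 0, 0, 0.72, -1], [-19.3, -11.8, 0, 0, 0, 0.745, -1], [-19.3, -11.8, 0, 0, 0, 0.745, -1]]]'

```text
time: 8.48
eef_pos: [484.0, -275.2, 168.6]
tool_rot: [[0.24, 0.971, -0.003], [0.971, -0.24, -0.003], [-0.003, -0.002, -1.0]]
ft_force: [-0.2, -0.4, 0.5]
width: 87.9
finger_force: 0.0
```

Call:
carry_out --series '[[[0, 0, 0, 0, 0, 0, -1], [0, 0, 0, 0, 0, 0, -1]]]'

```text
time: 8.65
eef_pos: [485.9, -269.3, 168.7]
tool_rot: [[0.231, 0.973, -0.002], [0.973, -0.231, 0.001], [0.001, -0.002, -1.0]]
ft_force: [-0.1, 1.2, -0.4]
width: 87.4
finger_force: 0.0
```

```bash
python3 go.py w 483.5 -271.2 120 -14
```

```text
row [-0.24, -0.18, 4.87] [-0.002, -0.001, 0.011]
t 8.65 pos [ 485.9 -269.3  168.7] carton 33.2 -463.4 yaw -13.36 F [-0.1  1.2 -0.4] w 87.4 j [-0.14  0.41  0.69  1.93 -0.32  0.92  0.47]
```

Call:
carry_out --series '[[[-0.2, -0.1, 2, 0, 0, 0.01, -1], [-0.2, -0.1, 4, 0, 0, 0.01, -1], [-0.2, -0.1, 4, 0, 0, 0.01, -1], [-0.2, -0.1, 4, 0, 0, 0.01, -1]]]'

```text
time: 8.98
eef_pos: [484.5, -270.7, 129.1]
tool_rot: [[0.24, 0.971, -0.003], [0.971, -0.24, 0.001], [0.001, -0.003, -1.0]]
ft_force: [-0.2, 0.3, 0.1]
width: 87.6
finger_force: 0.0
```

```bash
python3 go.py w 483.5 -271.2 33 -14
```

```text
row [-0.08, -0.05, 9.61] [-0.003, -0.001, 0.002]
t 8.9833 pos [ 484.5 -270.7  129.1] carton 31.9 -464.8 yaw -13.9 F [-0.2  0.3  0.1] w 87.6 j [-0.11  0.46  0.65  1.96 -0.37  0.84  0.51]
```

Call:
carry_out --series '[[[0, 0, 1, 0, 0, 0, -1], [-0.1, -0.05, 2, 0, 0, 0, -1], [-0.1, -0.05, 3, 0, 0, 0, -1], [-0.1, -0.05, 4, 0, 0, 0, -1], [-0.1, -0.05, 5, 0, 0, 0, -1], [-0.1, -0.05, 5, 0, 0, 0, -1]]]'

```text
time: 9.48
eef_pos: [483.0, -272.8, 77.8]
tool_rot: [[0.243, 0.97, -0.003], [0.97, -0.243, 0.001], [0.0, -0.003, -1.0]]
ft_force: [-0.2, -0.9, -0.1]
width: 88.0
finger_force: 0.0
```

Call:
carry_out --series '[[[0, 0, 1, 0, 0, 0, -1], [0, 0, 2, 0, 0, 0, -1], [0, 0, 3, 0, 0, 0, -1], [0, 0, 4, 0, 0, 0, -1], [0, 0, 4.4, 0, 0, 0, -1], [0, 0, 4.4, 0, 0, 0, -1]]]'

```text
time: 9.98
eef_pos: [483.4, -273.1, 34.7]
tool_rot: [[0.243, 0.97, -0.002], [0.97, -0.243, 0.001], [0.0, -0.002, -1.0]]
ft_force: [-0.5, 0.6, 1.0]
width: 87.9
finger_force: 0.0
```

```bash
python3 go.py w 483.5 -271.2 33 -14
```

```text
row [0.19, -0.04, 0.17] [-0.002, -0.0, -0.001]
t 9.9833 pos [ 483.4 -273.1   34.7] carton 31.1 -467.4 yaw -14.05 F [-0.5  0.6  1. ] w 87.9 j [-0.01  0.6   0.54  2.01 -0.49  0.66  0.61]
```

Clean descent. Close gently.

Call:
carry_out --series '[[[0, 0, 0, 0, 0, 0, 1], [0, 0, 0, 0, 0, 0, 1], [0, 0, 0, 0, 0, 0, 1], [0, 0, 0, 0, 0, 0, 1], [0, 0, 0, 0, 0, 0, 1], [0, 0, 0, 0, 0, 0, 1], [0, 0, 0, 0, 0, 0, 1], [0, 0, 0, 0, 0, 0, 1]]]' --grip_force 12

```text
time: 10.65
eef_pos: [484.4, -273.4, 36.2]
tool_rot: [[0.242, 0.97, 0.0], [0.97, -0.242, 0.0], [0.0, 0.0, -1.0]]
ft_force: [-0.7, 0.2, 3.3]
width: 52.0
finger_force: 12.0
```

Call:
carry_out --series '[[[0, 0, -0.5, 0, 0, 0, 1], [0, 0, -1.5, 0, 0, 0, 1], [0, 0, -3.5, 0, 0, 0, 1], [0, 0, -6, 0, 0, 0, 1], [0, 0, -9, 0, 0, 0, 1], [0, 0, -12, 0, 0, 0, 1], [0, 0, -14, 0, 0, 0, 1], [0, 0, -14, 0, 0, 0, 1]]]'

```text
time: 11.32
eef_pos: [486.3, -275.1, 180.8]
tool_rot: [[0.243, 0.97, 0.007], [0.97, -0.243, -0.002], [-0.0, 0.008, -1.0]]
ft_force: [-0.7, -0.4, -0.7]
width: 52.0
finger_force: 12.0
```

```bash
python3 - <<'E'
from h import *
im,P=cloud("side"); save(im[150:310,190:400],"lift.png",3.6)
E
python3 go.py c -38 5 190 84.2
```

```text
row [45.81, -13.83, -1.22] [0.004, 0.004, -1.715]
t 11.3667 pos [ 485.4 -274.2  178.5] carton 33.1 -468.2 yaw -14.05 F [-1.4  0.2  0.1] w 52.1 j [-0.15  0.39  0.7   1.92 -0.32  0.93  0.47]
```

View pics/lift.png

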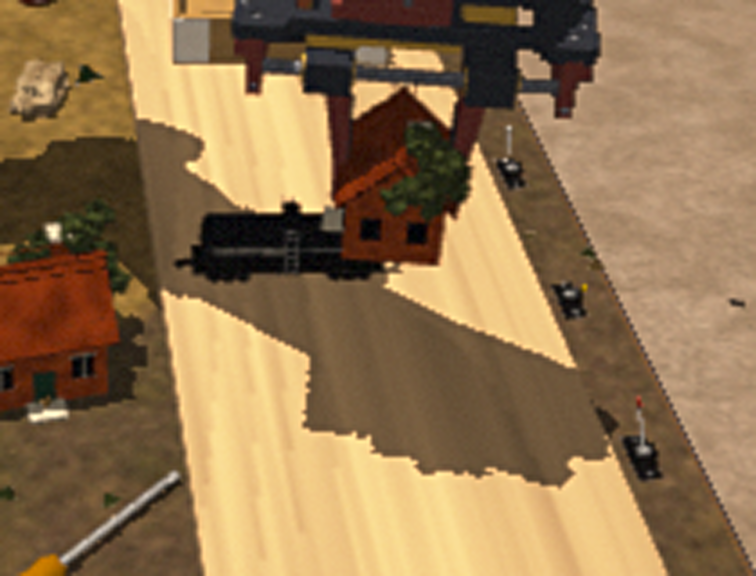

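The house (400,200) is held upright by its walls, and the tank car (290,245) has not been touched. Now I'll measure the free space in the carton.

```bash
python3 - <<'E'
from h import *
from go import CE,X,U
for c in("top","side"):
    im,P=cloud(c)
    for q in("gondola","boxcar"):
        L=trace(c,q)
        for t in L[:1]:
            p=P[t["region"]]; p=p[(p[:,2]>45)]; d=p[:,:2]-CE; cx=d@X;u=d@U
            print(c,q,round(t["confidence"],2),"cx",np.percentile(cx,[2,50,98]).round(1),"u",np.percentile(u,[2,98]).round(),[ np.percentile(cx[(u>l)&(u<l+50)],[3,97]).round(0).tolist() for l in(-75,-25,25) if ((u>l)&(u<l+50)).sum()>9])
    d=P[...,:2]-CE; cx=d@X;u=d@U;z=P[...,2]
    fl=(z>22)&(z<30)&(abs(u)<60)&(cx>-78)&(cx<60); print("floor cx",np.percentile(cx[fl],[1,50,99]).round(1))
    w=(z>62)&(z<71)&(abs(u)<85); 
    print("walls",np.percentile(cx[w&(cx<-70)&(cx>-95)],[3,97]).round(1),np.percentile(cx[w&(cx>78)&(cx<95)],[3,97]).round(1))
E
```

```text
top gondola 0.59 cx [11.  15.4 45.5] u [-72.  85.] [[11.0, 45.0], [11.0, 45.0], [11.0, 46.0]]
top boxcar 0.55 cx [45.  60.4 81. ] u [-70.  73.] [[45.0, 79.0], [45.0, 81.0], [46.0, 80.0]]
floor cx [-75.6 -31.3  13.9]
walls [-85.7 -80.8] [79.6 84.9]
side gondola 0.68 cx [13.  29.9 46.7] u [-1. 87.] [[13.0, 47.0], [13.0, 47.0]]
side boxcar 0.61 cx [-7.5 50.4 59.2] u [-458.  101.] [[46.0, 58.0]]
floor cx [-75.8 -50.7  10.9]Traceback (most recent call last):
  File "<stdin>", line 13, in <module>
    return _quantile_unchecked(
        a, q, axis, out, overwrite_input, method, keepdims, weights)
    return _ureduce(a,
                    func=_quantile_ureduce_func,
    ...<5 lines>...
                    overwrite_input=overwrite_input,
                    method=method)
    r = func(a, **kwargs)
    result = _quantile(arr,
                       quantiles=q,
    ...<2 lines>...
                       out=out,
                       weights=wgt)
    slices_having_nans = np.isnan(arr[-1, ...])
                                  ~~~^^^^^^^^^
IndexError: index -1 is out of bounds for axis 0 with size 0
```

```bash
python3 go.py c -45 0 180 84.2
```

```text
row [45.16, -14.23, -0.49] [-0.002, -0.002, -1.715]
t 11.6667 pos [ 483.4 -273.1  174.8] carton 31.1 -467.3 yaw -14.04 F [ 0.1 -0.4 -0.6] w 52.1 j [-0.15  0.4   0.7   1.93 -0.32  0.93  0.47]
```

Call:
carry_out --series '[[[2, -0.6, 0, 0, 0, -0.08, 1], [5, -1.5, 0, 0, 0, -0.18, 1], [8, -2.4, 0, 0, 0, -0.29, 1], [11, -3.4, 0, 0, 0, -0.4, 1], [14, -4.3, 0, 0, 0, -0.51, 1], [17, -5.2, 0, 0, 0, -0.62, 1], [20, -6.2, 0, 0, 0, -0.73, 1], [23, -7.1, 0, 0, 0, -0.84, 1]]]'

```text
time: 12.33
eef_pos: [470.2, -31.8, 175.4]
tool_rot: [[-0.565, 0.825, -0.001], [0.825, 0.565, -0.0], [0.001, -0.001, -1.0]]
ft_force: [0.8, -0.1, -0.9]
width: 51.7
finger_force: 12.0
```

```bash
python3 go.py c -45 0 180 84.2
```

```text
row [19.95, 11.8, -0.47] [-0.001, -0.001, -0.869]
t 12.3333 pos [470.2 -31.8 175.4] carton -6.4 -228.6 yaw 34.38 F [ 0.8 -0.1 -0.9] w 51.7 j [-0.47  0.21  0.47  2.1  -0.12  0.86  0.67]
```

Call:
carry_out --series '[[[3, 1.8, 0, 0, 0, -0.12, 1], [6, 3.5, 0, 0, 0, -0.24, 1], [9, 5.3, 0, 0, 0, -0.36, 1], [12, 7, 0, 0, 0, -0.48, 1], [15, 8.8, 0, 0, 0, -0.6, 1], [17.5, 10.3, 0, 0, 0, -0.72, 1], [19, 11.2, 0, 0, 0, -0.82, 1], [19.9, 11.8, 0, 0, 0, -0.865, 1]]]'

```text
time: 13.0
eef_pos: [456.4, 200.3, 175.2]
tool_rot: [[-0.995, 0.103, -0.001], [0.103, 0.995, -0.0], [0.001, -0.0, -1.0]]
ft_force: [0.5, -0.6, -0.6]
width: 51.7
finger_force: 12.0
```

Call:
carry_out --series '[[[0, 0, 0, 0, 0, 0, 1], [0, 0, 0, 0, 0, 0, 1], [0, 0, 0, 0, 0, 0, 1], [0, 0, 0, 0, 0, 0, 1]]]'

```text
time: 13.33
eef_pos: [457.5, 196.0, 175.8]
tool_rot: [[-0.993, 0.115, -0.0], [0.115, 0.993, -0.001], [0.0, -0.001, -1.0]]
ft_force: [-1.1, 0.3, -0.6]
width: 51.7
finger_force: 12.0
```

```bash
python3 go.py c -45 0 95 84.2
```

```text
row [0.3, 0.33, 8.08] [-0.001, -0.0, -0.014]
t 13.3333 pos [457.5 196.  175.8] carton -42.1 -3.3 yaw 83.41 F [-1.1  0.3 -0.6] w 51.7 j [-0.7   0.24  0.2   2.03 -0.06  0.87  0.99]
```

Call:
carry_out --series '[[[0.1, 0.1, 1.5, 0, 0, -0.014, 1], [0.2, 0.2, 3.5, 0, 0, -0.014, 1], [0.3, 0.3, 5.5, 0, 0, -0.014, 1], [0.3, 0.33, 7.5, 0, 0, -0.014, 1], [0.3, 0.33, 8, 0, 0, -0.014, 1], [0.3, 0.33, 8, 0, 0, -0.014, 1], [0.3, 0.33, 8, 0, 0, -0.014, 1]]]'

```text
time: 13.92
eef_pos: [455.1, 200.9, 96.5]
tool_rot: [[-0.995, 0.098, 0.0], [0.098, 0.995, -0.0], [-0.0, -0.0, -1.0]]
ft_force: [0.5, 0.4, -0.1]
width: 51.7
finger_force: 12.0
```

```bash
python3 - <<'E'
from h import *
from go import CE,X,U
im,P=cloud("side"); save(im[90:180,200:320],"pre.png",6)
C=im.astype(int); d=P[...,:2]-CE;cx=d@X;u=d@U;z=P[...,2]
s=(C[...,0]>1.7*C[...,1])&(C[...,0]>70)&(z>82)&(z<118)&(u<-15)&(u>-45)&(abs(cx)<90)
print("house near wall cx",np.percentile(cx[s],[2,98]).round(1),"u",np.percentile(u[s],[2,50,98]).round(1),s.sum())
E
python3 go.py c -45 0 42 84.2
```

```text
house near wall cx [-63.8  -6.2] u [-28.8 -24.7 -21.5] 68
row [0.05, -0.18, 5.5] [0.001, 0.001, 0.003]
t 13.9667 pos [455.5 201.3  97. ] carton -44.6 1.8 yaw 84.38 F [ 0.5 -0.3 -1.2] w 51.5 j [-0.69  0.36  0.17  2.09 -0.1   0.69  1.02]
```

View pics/pre.png

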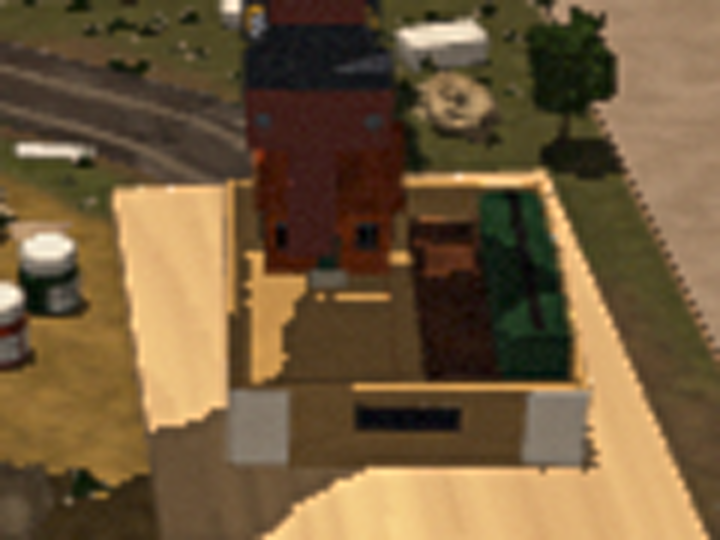

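The house (325,215) hangs above the free floor, with its walls at cx -64 to -6. The wagons (460,300) and (525,285) stand together at the far wall. Lower it slowly.

Call:
carry_out --series '[[[0, -0.1, 1, 0, 0, 0, 1], [0, -0.1, 2, 0, 0, 0, 1], [0, -0.1, 3, 0, 0, 0, 1], [0, -0.1, 3.8, 0, 0, 0, 1], [0, -0.1, 4.4, 0, 0, 0, 1], [0, -0.1, 4.9, 0, 0, 0, 1], [0, -0.1, 5.1, 0, 0, 0, 1], [0, -0.1, 5.1, 0, 0, 0, 1]]]'

```text
time: 14.63
eef_pos: [454.3, 200.3, 44.4]
tool_rot: [[-0.995, 0.097, -0.001], [0.097, 0.995, -0.001], [0.001, -0.001, -1.0]]
ft_force: [0.2, 0.0, -0.6]
width: 52.3
finger_force: 12.0
```

Call:
carry_out --series '[[[0, 0, 0.08, 0, 0, 0, 1], [0, 0, 0.16, 0, 0, 0, 1], [0, 0, 0.24, 0, 0, 0, 1], [0, 0, 0.24, 0, 0, 0, 1]]]'

```text
time: 14.97
eef_pos: [454.7, 200.5, 42.7]
tool_rot: [[-0.995, 0.097, 0.0], [0.097, 0.995, 0.0], [-0.0, 0.0, -1.0]]
ft_force: [-0.3, 0.7, 0.1]
width: 51.7
finger_force: 12.0
```

Call:
carry_out --series '[[[0, 0, 0.06, 0, 0, 0, 1], [0, 0, 0.12, 0, 0, 0, 1], [0, 0, 0.18, 0, 0, 0, 1], [0, 0, 0.18, 0, 0, 0, 1]]]'

```text
time: 15.3
eef_pos: [454.5, 200.5, 40.7]
tool_rot: [[-0.995, 0.097, -0.0], [0.097, 0.995, -0.0], [0.0, -0.0, -1.0]]
ft_force: [-0.2, -0.2, -0.8]
width: 52.1
finger_force: 12.0
```

Call:
carry_out --series '[[[0, 0, 0.05, 0, 0, 0, 1], [0, 0, 0.1, 0, 0, 0, 1], [0, 0, 0.1, 0, 0, 0, 1]]]'

```text
time: 15.55
eef_pos: [454.6, 200.5, 40.2]
tool_rot: [[-0.995, 0.097, -0.0], [0.097, 0.995, 0.0], [0.0, 0.0, -1.0]]
ft_force: [-1.3, -0.5, 5.0]
width: 51.9
finger_force: 12.0
```

Touchdown at 5 N. Release, then lift straight up.

Call:
carry_out --series '[[[0, 0, 0, 0, 0, 0, 0.1], [0, 0, 0, 0, 0, 0, -0.3], [0, 0, 0, 0, 0, 0, -1], [0, 0, 0, 0, 0, 0, -1], [0, 0, 0, 0, 0, 0, -1], [0, 0, 0, 0, 0, 0, -1], [0, 0, 0, 0, 0, 0, -1], [0, 0, 0, 0, 0, 0, -1]]]'

```text
time: 16.22
eef_pos: [454.6, 200.4, 39.7]
tool_rot: [[-0.995, 0.097, -0.0], [0.097, 0.995, -0.0], [0.0, -0.0, -1.0]]
ft_force: [1.1, 0.2, 0.1]
width: 87.4
finger_force: 0.0
```

Call:
carry_out --series '[[[0, 0, -0.5, 0, 0, 0, -1], [0, 0, -1.5, 0, 0, 0, -1], [0, 0, -3, 0, 0, 0, -1], [0, 0, -5, 0, 0, 0, -1], [0, 0, -8, 0, 0, 0, -1], [0, 0, -11, 0, 0, 0, -1], [0, 0, -14, 0, 0, 0, -1], [0, 0, -17, 0, 0, 0, -1]]]'

```text
time: 16.88
eef_pos: [454.4, 200.1, 212.3]
tool_rot: [[-0.995, 0.097, 0.001], [0.097, 0.995, 0.0], [-0.001, 0.0, -1.0]]
ft_force: [0.6, -0.4, 0.6]
width: 87.7
finger_force: 0.0
```

Call:
carry_out --series '[[[3, 3, -1, 0, 0, 0, -1], [5, 6, -2, 0, 0, 0, -1], [7, 9, -3, 0, 0, 0, -1], [7, 13, -3, 0, 0, 0, -1], [7, 17, -3, 0, 0, 0, -1], [7, 20, -3, 0, 0, 0, -1], [7, 20, -3, 0, 0, 0, -1]]]'

```text
time: 17.47
eef_pos: [402.5, 413.0, 240.7]
tool_rot: [[-0.996, 0.09, 0.001], [0.09, 0.996, 0.004], [-0.0, 0.004, -1.0]]
ft_force: [-0.2, -0.4, 0.6]
width: 87.7
finger_force: 0.0
```

```bash
python3 - <<'E'
from h import *
from go import CE,X,U
im,P=cloud("side"); im2,P2=cloud("top")
a=cv2.resize(im[90:240,200:340],(560,600)[:1]+(600,)) if 0 else cv2.resize(im[100:230,200:330],(400,400),interpolation=cv2.INTER_CUBIC)
b=cv2.resize(im2[120:230,100:210],(400,400),interpolation=cv2.INTER_CUBIC)
save(np.hstack([a,b]),"final.png",1)
o=telemetry.get_obs();print(o["time"],o["eef_pos"],o["width"])
p=P2[trace("top","house")[0]["region"]];print("house z",np.nanpercentile(p[:,2],[50,98]),np.nanmedian(p[:,:2],axis=0))
for q in("boxcar","gondola","tankcar_mid"):
    p=P2[trace("top",q)[0]["region"]]; print(q,np.nanmedian(p,axis=0).round(),np.nanpercentile(p[:,2],98).round())
E
```

```text
17.5667 [403.83365511 406.9116711  240.15480159] 87.95202610542817
house z [ 83.22410571 107.6375024 ] [466.06668438 196.05576645]
boxcar [560. 187.  76.] 82.0
gondola [532. 196.  42.] 63.0Traceback (most recent call last):
  File "<stdin>", line 10, in <module>
IndexError: list index out of range
```

View pics/final.png

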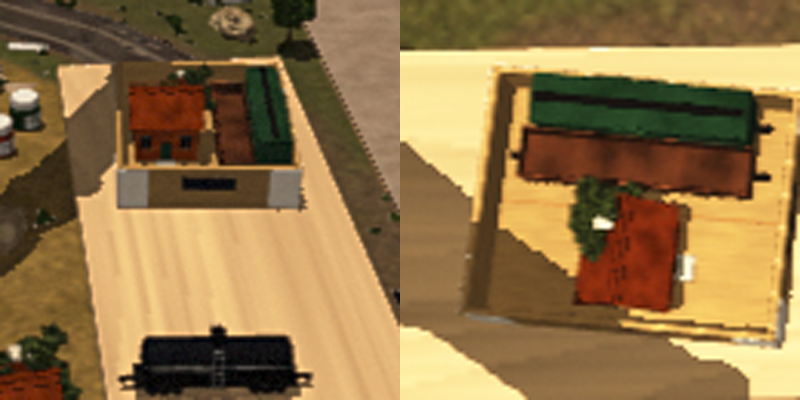

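In the final picture the wagons stand together along the far wall, at right crop (640,95) and (640,160). The house (630,250) stands upright on the floor beside them, and the tank car is where it was. Handing in.

```bash
python3 -c "
from bench import r
print(r.hand_in())"
```

```text
the job is handed in; nothing more can be done
None
```

The job is handed in at about 17.6 s: both wagons were slid together against the +x long wall, the small house was set down gently and stands upright beside them, and the tank car was not touched.

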